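# Settle the chilling balls in their rest

## Robot

A 7-joint arm with a two-finger parallel gripper is mounted at the origin on the work surface. World frame = base frame: x ahead of the robot, y to its left, z up, the work surface at z = 0. Lengths are in m, angles in rad, forces in N, time in s.
With the tool pointing down it reaches from about 0.4 to 0.85 m from the base axis. Payload 10.4 kg.
Tool frame: the origin (TCP) lies at the very end of the fingers, on their centre line; the grasp point (between the pads) lies 19 mm behind it; x points along the fingers, z is the direction in which the jaws open and shut, and the axes are right-handed (so a half turn about x gives the same grasp; the last joint's range is limited). The gripper opens to 85 mm and grips with 20 to 120 N. Pads are 22 mm wide; open, the fingers measure 114 mm over their backs; the gripper's body (76 mm by 85 mm) begins 54 mm behind the grasp point. The pads swing forward as they close: fully open they stand 13 mm farther back than shut.
Start: joints at [1.112, 0.332, -0.065, 1.46, 0.022, 1.35, -0.088], TCP at [0.264, -0.567, 0.231] pointing down, gripper open.
Joint ranges: [-2.6, 2.6], [-0.5, 2.12], [-1.47, 1.34], [0.16, 2.42], [-1.27, 4.41], [0.06, 2.06], [-2.6, 2.6]. Speed limits (rad/s): [2.22, 2.22, 2.79, 2.79, 3.14, 3.14, 3.14].

## Interface

Orientations are given as a unit quaternion [x, y, z, w].
In Python, from workcell import get_obs, camera, camera_info, hand_in gives the robot as it stands.
- The arm moves only by the tool move_arm, never from a script. Its argument "motion" is text: rows parted by semicolons, each of 4 numbers parted by spaces: the shift along the world's x, y, z in m, then the turn about the world's z in rad. In form: tx ty tz spin; .... A call has 1 to 10 rows; each row is the pose to reach, as a shift and turn from the pose commanded when the call began; what a row does not reach only later rows make up. A row lasts 1/8 s, in which the tool goes at most 62.5 mm and 10.7 degrees, less where a joint would pass 70% of its speed; a pose out of reach is approached as far as the arm can. A call with a gripper value outside its range is refused whole. "grip" is the opening, from 0 (shut) to 1 (fully open), set as the call begins (left out, the last holds). The fingers move at their own pace and stop on an object; "force" is the grip in N (left out, the last holds). Time passes only in rows, so rows that repeat a pose let the fingers close. It gives the time, the measured TCP pose, the force and the opening at its end, in the units of the state.
- get_obs(): the state, without advancing time (a new reading comes with each control period).
- camera(name): name is "scene" or "top" or "wrist"; returns (picture, depth): 384x512x3 uint8, red, green, blue; 384x512 float32, m along the optical axis (not along the pixel's ray), 0 where there is no reading.
- camera_info(name): a dict with "camera_matrix" (3x3 intrinsics, pixels), "eye" and "attitude" of the camera in the world. Camera axes: x right, y up, looking along -z (the intrinsics and any distortion apply to the point x, -y, -z); pixel columns grow to the right and rows downward; lengths in m; the calibration is good to about 2 mm. A picture is of the moment at which its call begins: read the wrist's pose just before it. camera_info takes no time and is no camera call; for the wrist camera it gives the pose at the moment of the call.
- hand_in(): hands the job in, once; it reports no verdict.
The state is a dict: "clock": time; "joint_pos": joint angles; "joint_velocities": joint speeds; "tau": joint torques, N m; "position": TCP position; "ee_rot": TCP orientation; "ft_force": force on the tool from outside, world axes, zero at the start; "torque": the same for the moment, N m; "grip_width": opening from 0.0 (shut) to 1.0 (fully open).
Only numpy, scipy, OpenCV 4.12 (cv2) and the standard library are available. Lean on these libraries where they do the work, as an engineer would, in place of code of your own. Each camera call takes 0.05 s, during which the arm holds its last target.

## Task

The two steel espresso-chilling balls lie loose in the low black tray. Set each one, without dropping it, into the dimple of its own size in the pale wooden rest: the large ball in the large dimple, the small ball in the small one.

Things in the scene. Friction and masses are not known exactly. Their poses are not given: they have to be found in the camera images.
- large_ball: the larger polished steel ball, 54 mm in diameter, about 0.2 kg, free to roll; origin at its centre, axes meaningless. It starts in the low black tray (140 x 230 mm, floor 3 mm thick, rim 10 mm above the worktop), so that its centre is 30 mm above the worktop
- small_ball: the smaller polished steel ball, 40 mm in diameter, about 0.1 kg, free to roll; origin at its centre, axes meaningless. It starts in the same tray at least 75 mm from the large ball, its centre 23 mm above the worktop
- large_dimple (a point): centre of the mouth of the large dimple (a round recess 38 mm across, 10 mm deep, with a thin black pad at the bottom), level with the top of the rest, a fixed pale wooden block 85 x 175 x 22 mm lying flat on the worktop, so 22 mm above it; z up, y along the block's long side, towards the small dimple. The large ball seated here has its centre about 19 mm above this point
- small_dimple (a point): centre of the mouth of the small dimple (a round recess 26 mm across, 10 mm deep, with a thin black pad at the bottom) in the same block, 92 mm from the large dimple along the block's long side; z up, y along the block's long side, away from the large dimple. The small ball seated here has its centre about 15 mm above this point
Not all that is in view belongs to the job. Leave any blue or purple look-alike of the small_ball alone.

How it is judged:
At the end, for the whole second after the job is handed in: The large ball rests sunk in the large dimple and the small ball in the small dimple (each centre within 10 mm sideways of its dimple's centre and not more than 4 mm above its seated height), both at rest (horizontal distance between large_ball and large_dimple below 0.01 m and z of large_ball in the frame of large_dimple below 0.023 m and horizontal distance between small_ball and small_dimple below 0.01 m and z of small_ball in the frame of small_dimple below 0.019 m and linear speed of each of large_ball, small_ball below 0.03 m/s); the robot touches nothing.
It fails at once if the large ball is dropped (falls or rolls freely faster than 0.7 m/s, a fall of about 25 mm) (linear speed of large_ball above 0.7 m/s and contact force between the fingers and large_ball below 0.01 N).
It fails at once if the small ball is dropped (falls or rolls freely faster than 0.7 m/s, a fall of about 25 mm) (linear speed of small_ball above 0.7 m/s and contact force between the fingers and small_ball below 0.01 N).
It also fails if it takes over 56 s, if anything falls off the work surface, if the arm or the gripper's body presses on something with over 40 N, if the wrist force passes 120 N, or if a joint passes its speed limit or range.

## Working session

There is one attempt and no reset: what is moved stays moved. The work goes in short steps, Python scripts to look and compute and a tool call to move; the robot and the scene stay as the last step left them, time stands still between calls to the robot, and variables do not carry over. Pictures are saved under pics/ and viewed, and the job is handed in when it is done.

Besides the shell and the picture viewer there is one more tool, called after "Emit:" as name(argument=value, ...) on one line, values as JSON. move_arm: Moves the arm, as the interface text tells. Its arguments: {"type":"object","properties":{"motion":{"type":"string"},"grip":{"type":"number"},"force":{"type":"number"}},"required":["motion"]}

```bash
mkdir -p pics; python3 - <<'E'
from workcell import *
import cv2,numpy as np
o=get_obs();print(o)
for n in("scene","top"):
    i=camera_info(n);print(n,i)
    p,d=camera(n);cv2.imwrite(f"pics/{n}0.png",p[:,:,::-1]);np.savez(f"{n}0.npz",p=p,d=d)
E
```

```text
{'clock': 0.0, 'joint_pos': array([ 1.11238627,  0.33284195, -0.06467761,  1.46095082,  0.02157581,
        1.34997044, -0.08849128]), 'joint_velocities': array([ 0.00176963,  0.00043882,  0.00090182, -0.0015922 ,  0.00042762,
       -0.0006836 ,  0.00045347]), 'tau': array([ 5.72372992e-04, -6.25439858e+01,  4.94376663e-02, -3.91606915e+01,
        1.62416557e-02,  9.96598334e-03,  2.12848346e-05]), 'position': array([ 0.26365812, -0.5662198 ,  0.23053006]), 'ee_rot': array([ 0.3803463 ,  0.59671957, -0.37981927,  0.59581856]), 'ft_force': array([ 0.39257007,  0.51334568, -0.26963076]), 'torque': array([-0.01871049, -0.00309906,  0.03675363]), 'grip_width': 0.9998108958416505}
scene {'camera_matrix': array([[473.00791897,   0.        , 250.86667449],
       [  0.        , 473.00791897, 195.53791008],
       [  0.        ,   0.        ,   1.        ]]), 'eye': array([ 0.82541355, -0.61821724,  1.1140545 ]), 'attitude': array([0.28208546, 0.07956279, 0.23602398, 0.92649352])}
top {'camera_matrix': array([[467.0883098 ,   0.        , 256.44596754],
       [  0.        , 467.0883098 , 189.43167091],
       [  0.        ,   0.        ,   1.        ]]), 'eye': array([0.30309718, 0.01993275, 1.03941541]), 'attitude': array([ 0.05818852, -0.06647323, -0.70325489,  0.70542751])}
```

View pics/scene0.png

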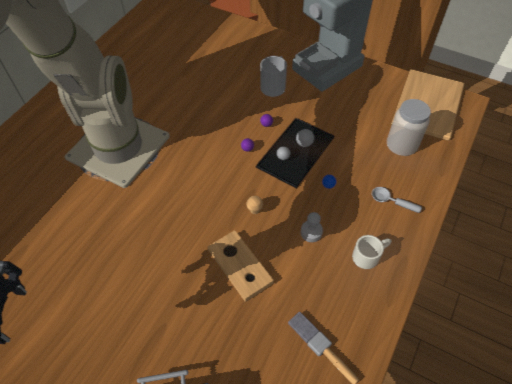

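View pics/top0.png

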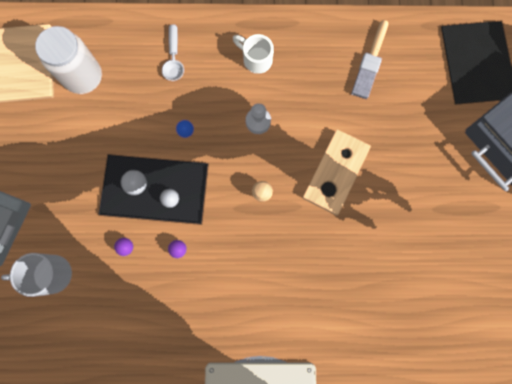

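Top view: the black tray holds a large grey ball at (134,182) and a small one at (170,199). Look-alikes for the small ball are purple (124,247) and (178,249), blue (185,129), and a wooden ball at (263,191); all are outside the tray, so I reject them. The rest has its large dimple at (329,189) and its small one at (347,153).

```bash
cat > h.py <<'E'
import numpy as np,cv2
from scipy.spatial.transform import Rotation as R
from workcell import *
def ray(i,u,v):
    K=i["camera_matrix"];d=np.array([(u-K[0,2])/K[0,0],-(v-K[1,2])/K[1,1],-1.])
    return np.array(i["eye"]),R.from_quat(i["attitude"]).apply(d)
def plane(i,u,v,z):
    e,d=ray(i,u,v);return e+d*(z-e[2])/d[2]
def proj(i,p):
    K=i["camera_matrix"];c=R.from_quat(i["attitude"]).inv().apply(np.array(p)-i["eye"])
    return K[0,2]+K[0,0]*c[0]/-c[2],K[1,2]+K[1,1]*(-c[1])/-c[2]
def tri(a,b):
    (e1,d1),(e2,d2)=a,b
    s=np.linalg.lstsq(np.c_[d1,-d2],e2-e1,rcond=None)[0]
    p,q=e1+d1*s[0],e2+d2*s[1];return (p+q)/2,np.linalg.norm(p-q)
def blobs(m,lo,hi):
    n,l,s,c=cv2.connectedComponentsWithStats(m.astype(np.uint8))
    return [(c[k].round(1),s[k,2:5]) for k in range(1,n) if lo<s[k,4]<hi]
E
python3 - <<'E'
from h import *
for n,(x0,y0,x1,y1),(rx0,ry0,rx1,ry1) in (("top",(95,150,215,230),(295,120,380,220)),("scene",(255,115,340,190),(205,225,280,305))):
    z=np.load(n+"0.npz");p=z["p"];d=z["d"];i=camera_info(n)
    c=p[y0:y1,x0:x1];e=p[ry0:ry1,rx0:rx1]
    cc=np.hstack([cv2.resize(a,(400,400*a.shape[0]//a.shape[1]),interpolation=2)[:260] if 1 else 0 for a in (c,)])
    g=p.max(2).astype(int)
    hsv=cv2.cvtColor(p,cv2.COLOR_RGB2HSV)
    m=np.zeros(g.shape,bool);m[y0:y1,x0:x1]=((g>60)&(hsv[...,1]<60))[y0:y1,x0:x1]
    for b in blobs(m,60,2000): print(n,"ball",b,plane(i,*b[0],.03).round(4),plane(i,*b[0],.023).round(4))
    m=np.zeros(g.shape,bool);m[ry0:ry1,rx0:rx1]=(g<45)[ry0:ry1,rx0:rx1]
    for b in blobs(m,20,2000): print(n,"dimple",b,plane(i,*b[0],.022).round(4))
    cv2.imwrite(f"pics/{n}_crop.png",np.vstack([cv2.resize(c,(480,300),interpolation=cv2.INTER_CUBIC),cv2.resize(e,(480,290),interpolation=cv2.INTER_CUBIC)])[:,:,::-1])
E
```

```text
top ball (array([133.6, 182.5]), array([ 28,  26, 566], dtype=int32)) [0.4975 0.2778 0.03  ] [0.4989 0.2796 0.023 ]
top ball (array([169.4, 198. ]), array([ 20,  21, 335], dtype=int32)) [0.4634 0.1983 0.03  ] [0.4645 0.1995 0.023 ]
top dimple (array([328.3, 188.8]), array([ 13,  13, 130], dtype=int32)) [ 0.4867 -0.1512  0.022 ]
scene ball (array([304.3, 137.7]), array([ 18,  18, 250], dtype=int32)) [0.4984 0.2772 0.03  ] [0.4963 0.283  0.023 ]
scene ball (array([282.5, 152.6]), array([ 14,  14, 147], dtype=int32)) [0.4666 0.1947 0.03  ] [0.4642 0.1999 0.023 ]
scene dimple (array([229.8, 250.7]), array([ 13,  10, 102], dtype=int32)) [ 0.4905 -0.1552  0.022 ]
scene dimple (array([249.4, 277.4]), array([ 8,  6, 37], dtype=int32)) [ 0.5712 -0.1963  0.022 ]
```

View pics/top_crop.png

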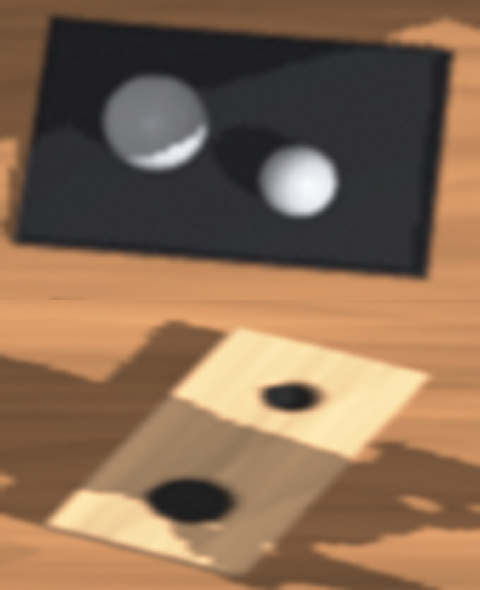

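View pics/scene_crop.png

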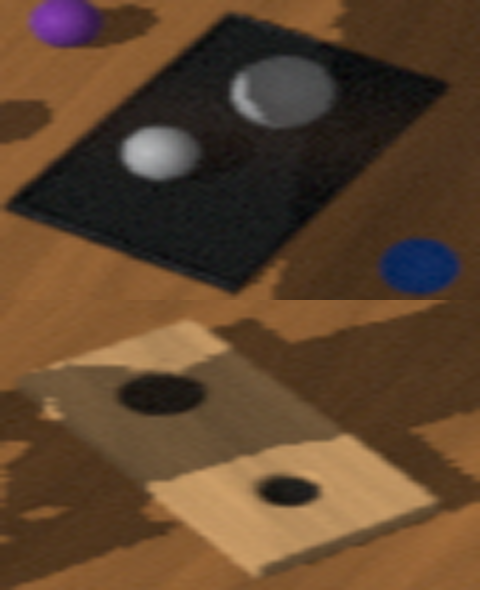

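```bash
python3 - <<'E'
from h import *
o=get_obs();r=R.from_quat(o["ee_rot"]);print(r.as_matrix().round(3))
z=r.as_matrix()[:,2];print("jaw",np.degrees(np.arctan2(z[1],z[0])))
p=np.load("top0.npz")["p"];i=camera_info("top");g=p.max(2)
for t in(45,60,80):
  for x0,y0,x1,y1 in((337,143,358,164),(316,178,342,201)):
    m=np.zeros(g.shape,bool);m[y0:y1,x0:x1]=(g<t)[y0:y1,x0:x1]
    for b in blobs(m,15,2000): print(t,b,plane(i,*b[0],.022).round(4))
for n,mx in(("top",(295,120,380,220)),("scene",(205,225,280,305))):
  pass
# tray corners by top
m=(g<75).astype(np.uint8);m[:150]=0;m[232:]=0;m[:,:95]=0;m[:,215:]=0
for k in blobs(m>0,500,1e5):print(k)
pts=np.argwhere(cv2.morphologyEx(m,cv2.MORPH_CLOSE,np.ones((25,25))))[:,::-1].astype(np.float32)
for q in cv2.boxPoints(cv2.minAreaRect(pts)):print(q,plane(i,*q,.01).round(3))
p,d=camera("wrist");print(camera_info("wrist"));cv2.imwrite("pics/w0.png",p[:,:,::-1])
E
```

```text
[[-0.001  0.907  0.422]
 [ 0.001  0.422 -0.907]
 [-1.    -0.    -0.001]]
jaw -65.0281891931121
45 (array([347.3, 153.6]), array([ 5,  6, 20], dtype=int32)) [ 0.5673 -0.196   0.022 ]
45 (array([328.3, 188.8]), array([ 13,  13, 130], dtype=int32)) [ 0.4867 -0.1512  0.022 ]
60 (array([346. , 153.1]), array([ 7,  7, 40], dtype=int32)) [ 0.5685 -0.1931  0.022 ]
60 (array([328.3, 188.8]), array([ 14,  14, 146], dtype=int32)) [ 0.4867 -0.1512  0.022 ]
80 (array([346.1, 153.2]), array([ 9,  8, 52], dtype=int32)) [ 0.5682 -0.1933  0.022 ]
80 (array([328.3, 188.7]), array([ 15,  15, 164], dtype=int32)) [ 0.4869 -0.1512  0.022 ]
(array([154.2, 188.7]), array([ 109,   69, 5327], dtype=int32))
[ 98.54345 214.08723] [0.43  0.357 0.01 ]
[103.98434 153.46013] [0.568 0.353 0.01 ]
[207.20428 162.72346] [0.548 0.119 0.01 ]
[201.7634  223.35057] [0.41  0.129 0.01 ]
{'camera_matrix': array([[286.52654628,   0.        , 254.70057687],
       [  0.        , 286.52654628, 188.91692843],
       [  0.        ,   0.        ,   1.        ]]), 'eye': array([ 0.3380344, -0.5319931,  0.3728921]), 'attitude': array([-0.13629422,  0.08650957, -0.53005765,  0.83245352])}
```

View pics/w0.png

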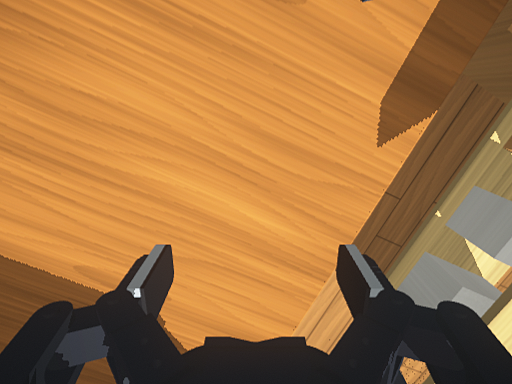

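Emit:
move_arm(motion="0.03 0.05 0.01 0; 0.06 0.10 0.01 0; 0.09 0.15 0.01 0; 0.12 0.20 0.01 0; 0.15 0.25 0.01 0; 0.18 0.30 0.01 0; 0.21 0.34 0.01 0; 0.21 0.34 0.01 0", grip=1, force=30)

```text
clock: 1.15
position: [0.4759, -0.2224, 0.2413]
ee_rot: [0.378, 0.598, -0.377, 0.598]
ft_force: [0.1, -0.6, -0.9]
grip_width: 0.995
```

```bash
python3 - <<'E'
from h import *
i=camera_info("wrist");p,d=camera("wrist");np.savez("w1.npz",p=p,d=d,e=i["eye"],a=i["attitude"]);print(i["eye"],i["attitude"])
cv2.imwrite("pics/w1.png",p[:,:,::-1])
for q in((.487,-.151,.022),(.569,-.195,.022)):print(proj(i,q))
E
```

```text
[ 0.54981769 -0.18755019  0.38353776] [-0.13619539  0.08564577 -0.52716375  0.83439439]
(np.float64(206.19834763207282), np.float64(127.79682750942538))
(np.float64(267.1701340228342), np.float64(80.34117854789719))
```

View pics/w1.png

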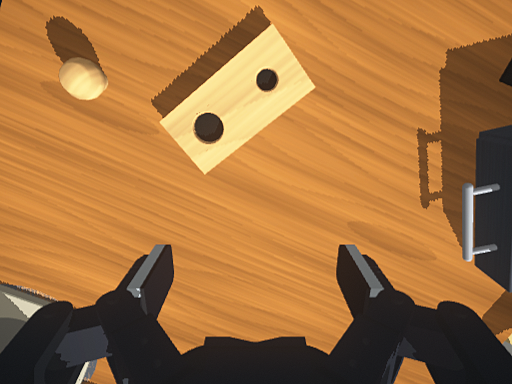

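Wrist view: the rest is seen clearly with its large dimple at about (209,128) and its small one at (267,80). The wooden ball is at (83,78).

```bash
python3 - <<'E'
from h import *
z=np.load("w1.npz");i=dict(camera_info("wrist"),eye=z["e"],attitude=z["a"]);p=z["p"];g=p.max(2)
for t in(60,90,130,160):
  m=np.zeros(g.shape,bool);m[60:155,180:285]=(g<t)[60:155,180:285]
  m[:70,200:240]=0
  for b in blobs(m,80,1500):
    if b[1][0]<40:print(t,b,plane(i,*b[0],.022).round(4))
b=p[...,2].astype(int);m=np.zeros(g.shape,np.uint8);m[15:185,150:325]=(b>105)[15:185,150:325]
print(blobs(m>0,500,1e5))
n,l,s,c=cv2.connectedComponentsWithStats(m);k=1+s[1:,4].argmax()
cs=cv2.findContours((l==k).astype(np.uint8),0,2)[0];c=max(cs,key=len)[:,0]
w=np.array([plane(i,*q,.022)[:2] for q in c]).astype(np.float32)
r=cv2.minAreaRect(w*1000);print(r)
# depth-based top height
print(z["d"][100:104,240:243])
E
```

```text
60 (array([267.1,  80.5]), array([ 20,  21, 206], dtype=int32)) [ 0.5688 -0.195   0.022 ]
60 (array([209.5, 126.1]), array([27, 28, 92], dtype=int32)) [ 0.4907 -0.1539  0.022 ]
90 (array([266.2,  79.3]), array([ 20,  21, 327], dtype=int32)) [ 0.5695 -0.1935  0.022 ]
90 (array([208.5, 127. ]), array([ 28,  29, 632], dtype=int32)) [ 0.4891 -0.1532  0.022 ]
130 (array([192.8,  79.2]), array([ 38,  43, 695], dtype=int32)) [ 0.5325 -0.1152  0.022 ]
130 (array([266.4,  79.6]), array([ 20,  22, 353], dtype=int32)) [ 0.5693 -0.1938  0.022 ]
130 (array([208.5, 127.2]), array([ 29,  29, 660], dtype=int32)) [ 0.4889 -0.1533  0.022 ]
160 (array([192.8,  79.1]), array([ 38,  43, 705], dtype=int32)) [ 0.5326 -0.1152  0.022 ]
160 (array([266.6,  79.6]), array([ 22,  22, 384], dtype=int32)) [ 0.5694 -0.194   0.022 ]
160 (array([208.3, 127.7]), array([ 30,  31, 713], dtype=int32)) [ 0.4882 -0.1533  0.022 ]
[(array([239.3,  99.1]), array([ 155,  151, 9440], dtype=int32))]
((527.8427734375, -172.4583282470703), (85.06013488769531, 174.99673461914062), 63.40146255493164)
[[0.3458127  0.34470263 0.34637228]
 [0.34725487 0.3459306  0.34693465]
 [0.34663028 0.34702015 0.34630552]
 [0.3474007  0.34635296 0.3473633 ]]
```

```bash
python3 - <<'E'
from h import *
for _ in range(2):
  o=get_obs();print(o["position"],o["joint_pos"].round(3))
E
```

```text
[ 0.47452573 -0.22501695  0.24112809] [ 0.682  0.128 -0.354  1.694  0.045  1.328 -0.812]
[ 0.47452573 -0.22501695  0.24112809] [ 0.682  0.128 -0.354  1.694  0.045  1.328 -0.812]
```

Emit:
move_arm(motion="0 0.06 0 0.12; 0 0.12 0 0.24; 0 0.18 0 0.36; -0.01 0.24 0 0.48; -0.01 0.30 -0.01 0.60; -0.02 0.36 -0.03 0.72; -0.02 0.40 -0.04 0.72; -0.02 0.40 -0.04 0.72; -0.02 0.40 -0.04 0.72")

```text
clock: 2.33
position: [0.4543, 0.1717, 0.2012]
ee_rot: [0.146, 0.692, -0.147, 0.692]
ft_force: [0.6, -0.0, -0.4]
grip_width: 1.001
```

```bash
python3 - <<'E'
from h import *
o=get_obs();print(o["position"],o["joint_pos"].round(3));z=R.from_quat(o["ee_rot"]).as_matrix()[:,2];print(np.degrees(np.arctan2(z[1],z[0])))
i=camera_info("wrist");p,d=camera("wrist");np.savez("w2.npz",p=p,d=d,e=i["eye"],a=i["attitude"])
cv2.imwrite("pics/w2.png",p[:,:,::-1])
for q in((.498,.2775,.03),(.4645,.1997,.023)):print(proj(i,q))
E
```

```text
[0.45427846 0.1717414  0.20120168] [ 0.269  0.103 -0.757  1.826  0.075  1.242 -0.927]
-23.89198962510779
(np.float64(251.48732417228615), np.float64(57.79844794115908))
(np.float64(252.52715121825082), np.float64(141.41939420285928))
```

View pics/w2.png

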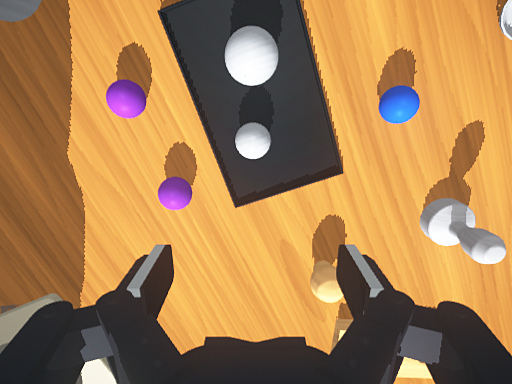

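Both balls in the tray are confirmed, polished grey, at (251,56) and (253,141). The purple and blue look-alikes lie outside it.

```bash
python3 - <<'E'
from h import *
z=np.load("w2.npz");i=dict(camera_info("wrist"),eye=z["e"],attitude=z["a"]);p=z["p"];g=p.min(2)
m=np.zeros(g.shape,bool);m[10:175,215:290]=(g>90)[10:175,215:290]
for b in blobs(m,200,5000):print(b,plane(i,*b[0],.03).round(4),plane(i,*b[0],.023).round(4))
E
```

```text
(array([251. ,  55.4]), array([  55,   60, 2556], dtype=int32)) [0.4984 0.2797 0.03  ] [0.4987 0.2804 0.023 ]
(array([252.5, 140.5]), array([  36,   36, 1039], dtype=int32)) [0.4654 0.2017 0.03  ] [0.4649 0.2006 0.023 ]
```

Emit:
move_arm(motion="0.022 0.053 -0.02 0; 0.044 0.106 -0.06 0; 0.044 0.106 -0.11 0; 0.044 0.106 -0.15 0; 0.044 0.106 -0.175 0; 0.044 0.106 -0.19 0; 0.044 0.106 -0.19 0; 0.044 0.106 -0.19 0")

```text
clock: 3.38
position: [0.4988, 0.2794, 0.0125]
ee_rot: [0.146, 0.691, -0.146, 0.692]
ft_force: [0.8, -0.3, -0.3]
grip_width: 0.995
```

```bash
python3 - <<'E'
from h import *
o=get_obs();print(o["position"],o["ft_force"])
p,d=camera("wrist");cv2.imwrite("pics/w3.png",p[:,:,::-1])
E
```

```text
[0.49877085 0.27942871 0.01254821] [ 0.77889025 -0.28615775 -0.26103366]
```

View pics/w3.png

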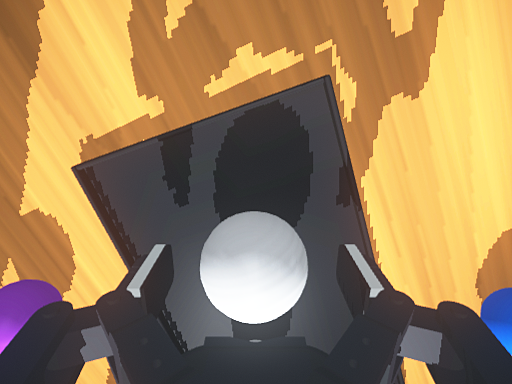

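The large ball is centred between the fingers at (254,267). Closing.

Emit:
move_arm(motion="0 0 0 0; 0 0 0 0; 0 0 0 0; 0 0 0 0; 0 0 0 0; 0 0 0 0; 0 0 0 0; 0 0 0 0", grip=0.4, force=40)

```text
clock: 4.42
position: [0.4983, 0.2797, 0.0122]
ee_rot: [0.146, 0.692, -0.145, 0.692]
ft_force: [-0.5, -0.9, 6.2]
grip_width: 0.61
```

```bash
python3 - <<'E'
from h import *
o=get_obs();print(o["position"],o["ft_force"],o["grip_width"])
p,d=camera("wrist");cv2.imwrite("pics/w4.png",p[:,:,::-1])
E
```

```text
[0.49832579 0.27972723 0.01218859] [-0.48243334 -0.92231894  6.15238963] 0.6097556352969246
```

View pics/w4.png

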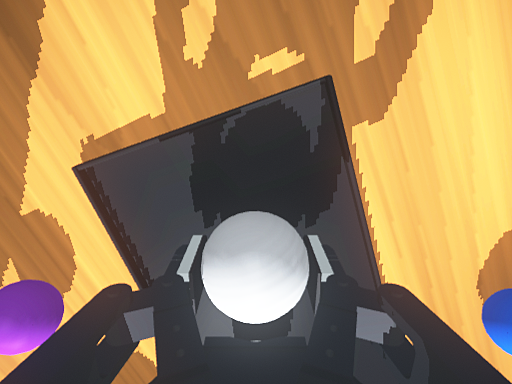

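Gripped. Lifting a little to check.

Emit:
move_arm(motion="0 0 0.004 0; 0 0 0.01 0; 0 0 0.02 0; 0 0 0.03 0; 0 0 0.03 0")

```text
clock: 5.1
position: [0.4985, 0.2797, 0.0425]
ee_rot: [0.146, 0.691, -0.145, 0.692]
ft_force: [-0.0, 0.3, -2.0]
grip_width: 0.609
```

```bash
python3 - <<'E'
from h import *
o=get_obs();print(o["position"],o["ft_force"],o["grip_width"])
i=camera_info("wrist");p,d=camera("wrist");cv2.imwrite("pics/w5.png",p[:,:,::-1])
g=p.min(2);m=np.zeros(g.shape,bool);m[190:345,185:325]=(g>110)[190:345,185:325]
print(blobs(m,500,2e4))
for n in("top","scene"):
  p,_=camera(n);cv2.imwrite(f"pics/{n}5.png",cv2.resize(p[100:240,90:220] if n=="top" else p[90:200,240:350],None,fx=4,fy=4)[:,:,::-1])
E
```

```text
[0.49846575 0.27974743 0.04247887] [-0.00785776  0.27285439 -2.04922684] 0.6089522568403148
[(array([253.9, 273.7]), array([  108,   131, 10789], dtype=int32))]
```

View pics/w5.png

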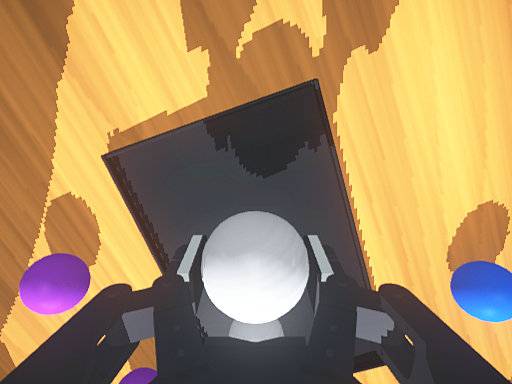

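View pics/scene5.png

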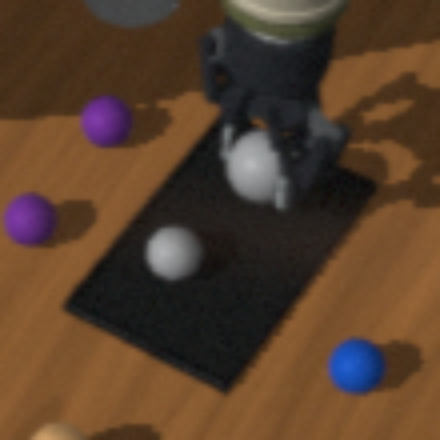

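Lifted cleanly (−2.0 N, so about 0.2 kg). Next I carry it to the rest while spinning.

```bash
python3 - <<'E'
from h import *
i=camera_info("wrist");o=get_obs();t=o["position"]
m=R.from_quat(o["ee_rot"]).as_matrix()
q=plane(i,255,267,t[2]+.018)-t;print(q, "tool", m.T@q)
E
```

```text
[-0.0002959  -0.00154352  0.018     ] tool [-0.01799955 -0.00153684  0.00035252]
```

Emit:
move_arm(motion="0 -0.01 0.03 0; 0 -0.04 0.07 0.1; 0 -0.08 0.11 0.23; 0 -0.12 0.12 0.36; 0 -0.16 0.12 0.49; 0 -0.20 0.12 0.62; 0 -0.24 0.12 0.75; 0 -0.28 0.12 0.88; 0 -0.32 0.12 1.01; 0 -0.35 0.12 1.14")

```text
clock: 6.5
position: [0.4974, -0.0725, 0.161]
ee_rot: [-0.252, 0.661, 0.252, 0.661]
ft_force: [0.1, 0.3, -1.7]
grip_width: 0.609
```

Emit:
move_arm(motion="0 -0.03 0 0.12; 0 -0.055 0 0.24; -0.005 -0.075 -0.01 0.34; -0.01 -0.083 -0.02 0.38; -0.01 -0.083 -0.03 0.38; -0.01 -0.083 -0.03 0.38")

```text
clock: 7.25
position: [0.4875, -0.1528, 0.1306]
ee_rot: [-0.371, 0.602, 0.372, 0.602]
ft_force: [0.0, 0.4, -1.6]
grip_width: 0.605
```

```bash
cat > look.py <<'E'
import sys
from h import *
o=get_obs();t=o["position"];m=R.from_quat(o["ee_rot"]).as_matrix();z=m[:,2]
print(t,o["joint_pos"].round(2),o["ft_force"].round(1),o["grip_width"],"jaw",np.degrees(np.arctan2(z[1],z[0])))
i=camera_info("wrist");p,d=camera("wrist");cv2.imwrite(f"pics/{sys.argv[1]}.png",p[:,:,::-1])
for q in((.4883,-.1533,.022),(.5696,-.1942,.022)):print(np.round(proj(i,q),1))
E
python3 look.py w6
```

```text
[ 0.48751819 -0.15282356  0.13055296] [ 0.94  0.26 -0.81  1.85  0.21  1.12  1.16] [ 0.   0.4 -1.6] 0.6048575017388279 jaw 63.29856411098715
[254.9 187.3]
[254.8 271.8]
```

View pics/w6.png

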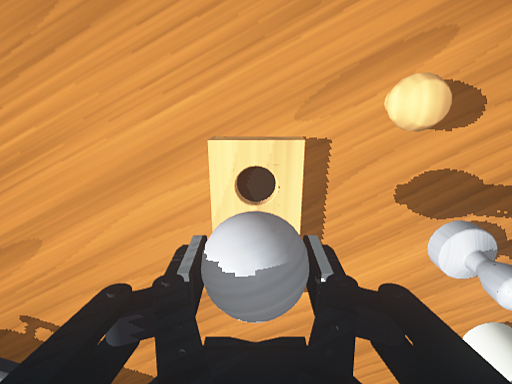

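The dimple is at (256,185), predicted (255,187), and the ball is aligned above it. Descending.

Emit:
move_arm(motion="0 0 -0.03 0; 0 0 -0.06 0; 0 0 -0.08 0; 0 0 -0.092 0; 0 0 -0.099 0; 0 0 -0.103 0; 0 0 -0.103 0")

```text
clock: 8.18
position: [0.4881, -0.1536, 0.0286]
ee_rot: [-0.371, 0.602, 0.371, 0.602]
ft_force: [0.0, 0.4, -2.4]
grip_width: 0.611
```

```bash
python3 look.py w7
```

```text
[ 0.48810637 -0.15364565  0.02861452] [ 0.87  0.41 -0.75  1.93  0.34  0.93  1.06] [ 0.   0.4 -2.4] 0.6107984137798103 jaw 63.30642541524358
[255.8 240.6]
[255.4 358.8]
```

View pics/w7.png

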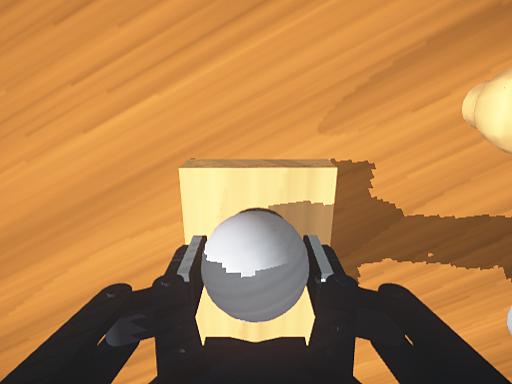

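Emit:
move_arm(motion="0 0 -0.0015 0; 0 0 -0.003 0; 0 0 -0.004 0; 0 0 -0.004 0")

```text
clock: 8.72
position: [0.4879, -0.1536, 0.0245]
ee_rot: [-0.371, 0.602, 0.371, 0.602]
ft_force: [-1.2, 0.1, 0.1]
grip_width: 0.611
```

Emit:
move_arm(motion="0 0 -0.001 0; 0 0 -0.001 0")

```text
clock: 8.98
position: [0.4881, -0.1535, 0.0239]
ee_rot: [-0.371, 0.602, 0.371, 0.602]
ft_force: [-3.0, 2.0, 7.3]
grip_width: 0.608
```

Ball is bearing on the dimple. Releasing.

Emit:
move_arm(motion="0 0 0 0; 0 0 0 0; 0 0 0 0; 0 0 0 0", grip=0.9)

```text
clock: 9.48
position: [0.4878, -0.1536, 0.0233]
ee_rot: [-0.371, 0.602, 0.371, 0.602]
ft_force: [-0.5, -0.5, 0.2]
grip_width: 0.898
```

```bash
python3 look.py w8
```

```text
[ 0.48783927 -0.15361869  0.02328541] [ 0.87  0.42 -0.75  1.93  0.35  0.92  1.05] [-0.5 -0.5  0.2] 0.8978865119025595 jaw 63.30705755946421
[255.9 245.5]
[255.5 366.1]
```

View pics/w8.png

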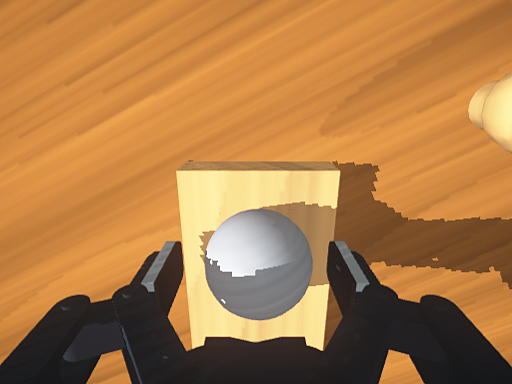

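The large ball sits in the dimple and the fingers are clear of it. Lifting and returning to the tray.

Emit:
move_arm(motion="0 0 0.01 0; 0 0 0.03 0; 0 0 0.07 0; 0 0.02 0.12 -0.05; 0 0.06 0.15 -0.17; 0 0.10 0.16 -0.30; 0 0.14 0.16 -0.44; 0 0.18 0.16 -0.58; 0 0.22 0.16 -0.72; -0.01 0.25 0.16 -0.86", grip=1)

```text
clock: 10.78
position: [0.4778, 0.0986, 0.1848]
ee_rot: [-0.085, 0.701, 0.086, 0.703]
ft_force: [-0.2, -0.7, 0.4]
grip_width: 1.002
```

Emit:
move_arm(motion="0 0.02 0 -0.14; -0.01 0.03 0 -0.28; -0.02 0.035 -0.02 -0.42; -0.03 0.035 -0.04 -0.56; -0.035 0.035 -0.04 -0.66; -0.035 0.035 -0.04 -0.66; -0.035 0.035 -0.04 -0.66", grip=0.8)

```text
clock: 11.65
position: [0.4434, 0.1315, 0.1443]
ee_rot: [0.145, 0.692, -0.145, 0.693]
ft_force: [0.8, -1.1, 1.2]
grip_width: 0.802
```

```bash
python3 look.py w9; python3 - <<'E'
from h import *
i=camera_info("wrist");print(proj(i,(.4647,.2,.023)))
p,_=camera("wrist");g=p.min(2);m=(g>100)&(p.max(2).astype(int)-g<40);m[340:]=0
for b in blobs(m,400,8000):print(b,plane(i,*b[0],.023).round(4))
p,_=camera("top");cv2.imwrite("pics/top9.png",p[:,:,::-1])
E
```

```text
[0.4434071  0.1315415  0.14427832] [ 0.47  0.12 -0.89  1.95  0.11  1.12 -0.88] [ 0.8 -1.1  1.2] 0.8020866956426403 jaw -23.645389122080953
[379.6 369.4]
[452.  372.2]
(np.float64(245.1845372258729), np.float64(104.94985202418366))
(array([244.9, 103.7]), array([  45,   48, 1697], dtype=int32)) [0.4649 0.2011 0.023 ]
(array([482.8, 209.9]), array([  63,   63, 3020], dtype=int32)) [0.6403 0.0136 0.023 ]
(array([168.4, 262.7]), array([ 31,  49, 510], dtype=int32)) [0.3241 0.0861 0.023 ]
(array([340.7, 262.5]), array([ 31,  49, 514], dtype=int32)) [0.4917 0.0128 0.023 ]
(array([ 15.4, 321.3]), array([  41,   44, 1228], dtype=int32)) [0.1259 0.0884 0.023 ]
```

View pics/w9.png

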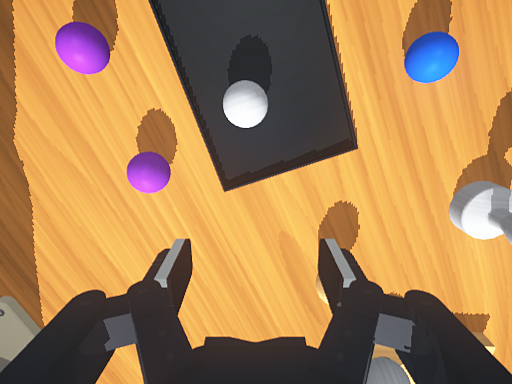

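View pics/top9.png

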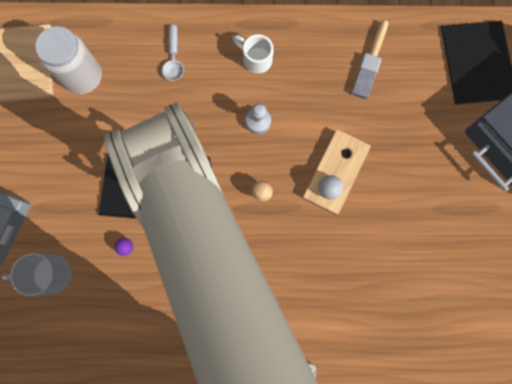

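```bash
python3 - <<'E'
from h import *
i=camera_info("wrist")
for q in((149,172),(82,48)):
  w=plane(i,*q,.02);d=w[:2]-[.4647,.2005];j=np.radians(-23.6);print(w.round(3),"along jaw",d@[np.cos(j),np.sin(j)],"perp",d@[-np.sin(j),np.cos(j)])
E
```

```text
[0.354 0.181 0.02 ] along jaw -0.09305611191693647 perp -0.06239053035894033
[0.358 0.297 0.02 ] along jaw -0.1364806725749867 perp 0.04536654170521266
```

Both purple balls are well clear of the fingers. Next I descend on the small ball.

Emit:
move_arm(motion="0.01 0.03 0 0; 0.021 0.069 -0.02 0; 0.021 0.069 -0.06 0; 0.021 0.069 -0.10 0; 0.021 0.069 -0.122 0; 0.021 0.069 -0.134 0; 0.021 0.069 -0.134 0; 0.021 0.069 -0.134 0")

```text
clock: 12.8
position: [0.4646, 0.2007, 0.0103]
ee_rot: [0.146, 0.691, -0.145, 0.692]
ft_force: [-0.1, -0.2, 0.6]
grip_width: 0.798
```

```bash
python3 look.py w10
```

```text
[0.4645728  0.20070389 0.01031116] [ 0.21  0.45 -0.82  1.95  0.42  0.91 -1.23] [-0.1 -0.2  0.6] 0.7983825292062093 jaw -23.77887624058127
[442.3 571. ]
[544.3 573.5]
```

View pics/w10.png

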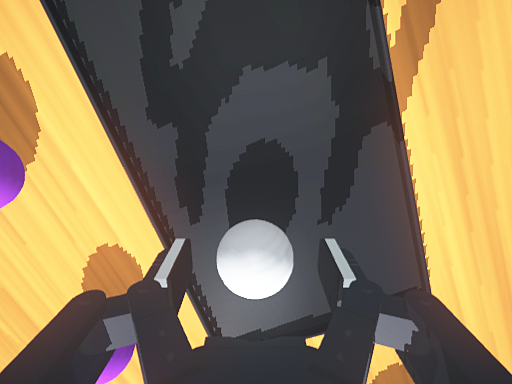

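Emit:
move_arm(motion="0 0 -0.001 0; 0 0 -0.001 0; 0 0 -0.001 0; 0 0 -0.001 0; 0 0 -0.001 0; 0 0 -0.001 0; 0 0 -0.001 0; 0 0 -0.001 0", grip=0.25, force=40)

```text
clock: 13.85
position: [0.464, 0.2007, 0.0089]
ee_rot: [0.146, 0.692, -0.146, 0.692]
ft_force: [-1.7, -0.2, 6.2]
grip_width: 0.439
```

Emit:
move_arm(motion="0 0 0.004 0; 0 0 0.01 0; 0 0 0.02 0; 0 0 0.03 0; 0 0 0.03 0")

```text
clock: 14.48
position: [0.4645, 0.2006, 0.0394]
ee_rot: [0.146, 0.691, -0.146, 0.693]
ft_force: [0.3, 0.3, -1.3]
grip_width: 0.445
```

```bash
python3 look.py w11; python3 - <<'E'
from h import *
i=camera_info("wrist");o=get_obs();t=o["position"];m=R.from_quat(o["ee_rot"]).as_matrix()
p,_=camera("wrist");g=p.min(2);k=np.zeros(g.shape,bool);k[190:310,205:305]=((g>110)&(p.max(2).astype(int)-g<40))[190:310,205:305]
for b in blobs(k,400,9000):print(b,(m.T@(plane(i,*b[0],t[2]+.0135)-t)).round(4))
E
```

```text
[0.46454595 0.20059149 0.03937096] [ 0.24  0.41 -0.85  1.94  0.37  0.96 -1.2 ] [ 0.3  0.3 -1.3] 0.44499806735836117 jaw -23.79067450584001
[423.7 523.5]
[515.7 525.9]
(array([253.6, 261.3]), array([  77,   90, 5176], dtype=int32)) [-0.0135 -0.0011 -0.0003]
```

View pics/w11.png

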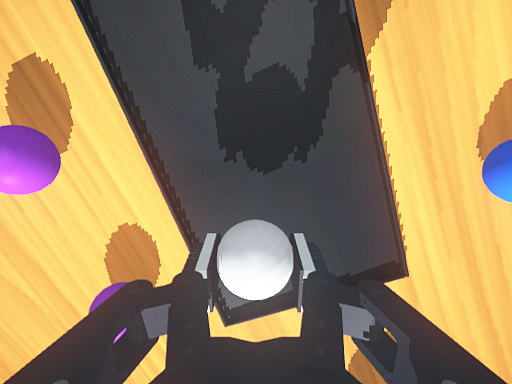

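Small ball held (about 1.3 N). Carrying it to the rest.

Emit:
move_arm(motion="0 -0.01 0.03 0; 0 -0.04 0.07 0.1; 0 -0.08 0.11 0.23; 0 -0.12 0.12 0.36; 0 -0.16 0.12 0.49; 0.01 -0.20 0.12 0.62; 0.02 -0.24 0.12 0.75; 0.03 -0.28 0.12 0.88; 0.05 -0.31 0.12 1.01; 0.07 -0.34 0.12 1.14")

```text
clock: 15.82
position: [0.5341, -0.1409, 0.1579]
ee_rot: [-0.252, 0.661, 0.252, 0.66]
ft_force: [-0.6, 0.8, -1.2]
grip_width: 0.443
```

Emit:
move_arm(motion="0.01 -0.03 0 0.12; 0.02 -0.045 0 0.24; 0.03 -0.054 -0.01 0.34; 0.0335 -0.054 -0.02 0.38; 0.0335 -0.054 -0.03 0.38; 0.0335 -0.054 -0.03 0.38; 0.0335 -0.054 -0.03 0.38")

```text
clock: 16.7
position: [0.5673, -0.1933, 0.1287]
ee_rot: [-0.371, 0.602, 0.371, 0.602]
ft_force: [0.3, 0.2, -1.2]
grip_width: 0.446
```

```bash
python3 look.py w12
```

```text
[ 0.56733177 -0.19326654  0.12868018] [ 0.92  0.5  -0.87  1.62  0.4   1.21  1.08] [ 0.3  0.2 -1.2] 0.44631044446944 jaw 63.293988396784854
[255.4  83.6]
[255.2 189.3]
```

View pics/w12.png

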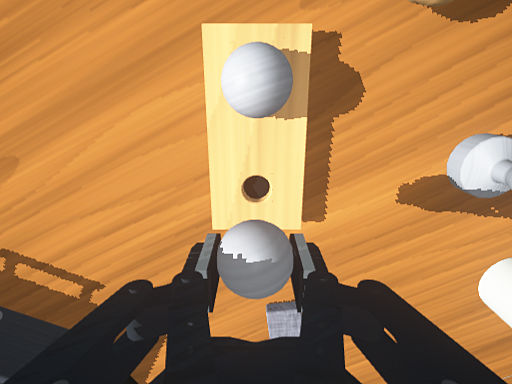

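```bash
python3 - <<'E'
from h import *
i=camera_info("wrist");p=cv2.imread("pics/w12.png")
cv2.imwrite("pics/w12c.png",cv2.resize(p[165:215,225:290],None,fx=8,fy=8,interpolation=cv2.INTER_CUBIC))
g=p.max(2);
for t in(90,130,160,180):
  m=np.zeros(g.shape,bool);m[168:208,235:280]=(g<t)[168:208,235:280]
  for b in blobs(m,100,2000):print(t,b,plane(i,*b[0],.022).round(4))
E
```

```text
90 (array([253.4, 186.8]), array([ 25,  22, 261], dtype=int32)) [ 0.5669 -0.1948  0.022 ]
130 (array([255.8, 186.7]), array([ 26,  23, 468], dtype=int32)) [ 0.5678 -0.1928  0.022 ]
160 (array([255.4, 187.3]), array([ 28,  26, 513], dtype=int32)) [ 0.5681 -0.1934  0.022 ]
180 (array([255. , 187.8]), array([ 28,  26, 552], dtype=int32)) [ 0.5684 -0.1939  0.022 ]
```

View pics/w12c.png

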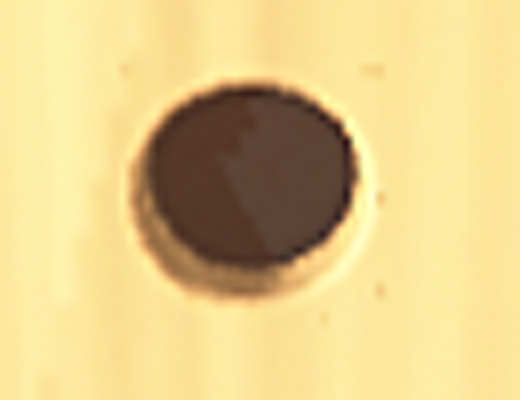

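Rim centre is at about (256.7,188.6), within 1 mm of where the ball hangs. Descending.

Emit:
move_arm(motion="0 0 -0.03 0; 0 0 -0.06 0; 0 0 -0.08 0; 0 0 -0.092 0; 0 0 -0.098 0; 0 0 -0.102 0; 0 0 -0.103 0; 0 0 -0.103 0")

```text
clock: 17.75
position: [0.5676, -0.1937, 0.0258]
ee_rot: [-0.371, 0.602, 0.371, 0.602]
ft_force: [0.2, 0.7, -0.1]
grip_width: 0.441
```

```bash
python3 look.py w13
```

```text
[ 0.56761374 -0.19372035  0.0257567 ] [ 0.87  0.61 -0.8   1.7   0.5   1.04  1.01] [ 0.2  0.7 -0.1] 0.441119745913649 jaw 63.30309685186231
[256.2  76.6]
[255.8 246.1]
```

View pics/w13.png

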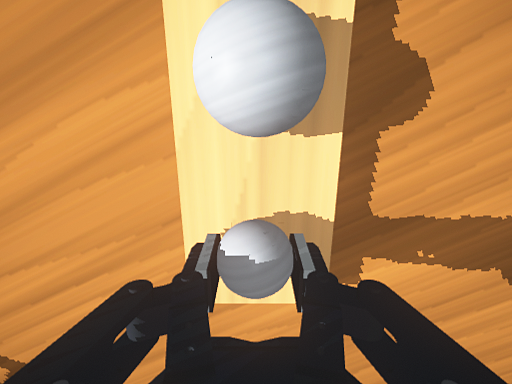

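Emit:
move_arm(motion="0 0 -0.001 0; 0 0 -0.002 0; 0 0 -0.002 0")

```text
clock: 18.18
position: [0.5683, -0.1938, 0.0243]
ee_rot: [-0.372, 0.601, 0.371, 0.602]
ft_force: [-0.7, 0.3, 6.4]
grip_width: 0.442
```

Firm vertical contact with hardly any side force, so the ball is seated. Releasing.

Emit:
move_arm(motion="0 0 0 0; 0 0 0 0; 0 0 0 0; 0 0 0 0", grip=0.75)

```text
clock: 18.68
position: [0.5673, -0.1936, 0.0232]
ee_rot: [-0.371, 0.602, 0.371, 0.602]
ft_force: [-0.2, 0.4, -0.1]
grip_width: 0.749
```

Emit:
move_arm(motion="0 0 0.005 0; 0 0 0.02 0; 0 0 0.05 0; 0 0 0.09 0; 0 0 0.13 0; 0.02 -0.03 0.16 0; 0.03 -0.05 0.17 0; 0.03 -0.05 0.17 0; 0.03 -0.05 0.17 0")

```text
clock: 19.8
position: [0.5971, -0.2425, 0.1935]
ee_rot: [-0.371, 0.602, 0.372, 0.602]
ft_force: [-0.5, 0.1, 0.4]
grip_width: 0.747
```

```bash
python3 look.py w14; python3 - <<'E'
from h import *
L=(.4883,-.1533,.041);S=(.5696,-.1942,.037)
for n in("wrist","top","scene"):
  i=camera_info(n);p,d=camera(n);print(n,np.round(proj(i,L),1),np.round(proj(i,S),1));cv2.imwrite(f"pics/f_{n}.png",p[:,:,::-1])
p=cv2.imread("pics/f_scene.png");cv2.imwrite("pics/f_sc.png",cv2.resize(p[220:310,195:295],None,fx=6,fy=6,interpolation=2))
i=camera_info("wrist");p=cv2.imread("pics/f_wrist.png");hsv=cv2.cvtColor(p,cv2.COLOR_BGR2HSV)
m=(hsv[...,1]<50)&(hsv[...,2]>60);m[230:]=0;m[:,:160]=0;m[:,350:]=0
for b in blobs(m,300,9000):print(b,plane(i,*b[0],.041).round(4),plane(i,*b[0],.037).round(4))
E
```

```text
[ 0.5971452  -0.2425363   0.19351187] [ 0.92  0.53 -0.85  1.42  0.4   1.37  1.16] [-0.5  0.1  0.4] 0.7471684723224533 jaw 63.36690587809537
[286.9  32.5]
[283.7 127.3]
wrist [289.1  28.6] [285.  129.2]
top [330.7 186.5] [347.8 150.9]
scene [229.  246.3] [249.2 273.9]
(array([289.8,  27.5]), array([  59,   59, 2925], dtype=int32)) [ 0.4879 -0.1528  0.041 ] [ 0.4874 -0.1521  0.037 ]
(array([285.6, 128.6]), array([  39,   39, 1180], dtype=int32)) [ 0.5687 -0.194   0.041 ] [ 0.5694 -0.1939  0.037 ]
```

View pics/f_wrist.png

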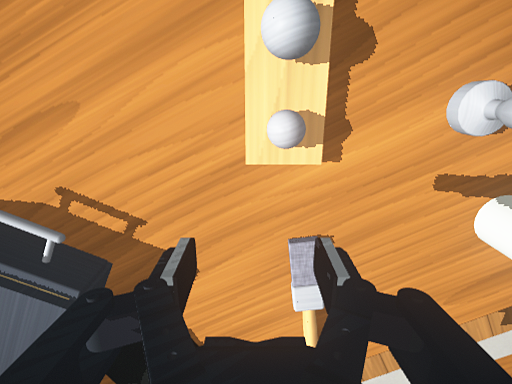

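View pics/f_sc.png

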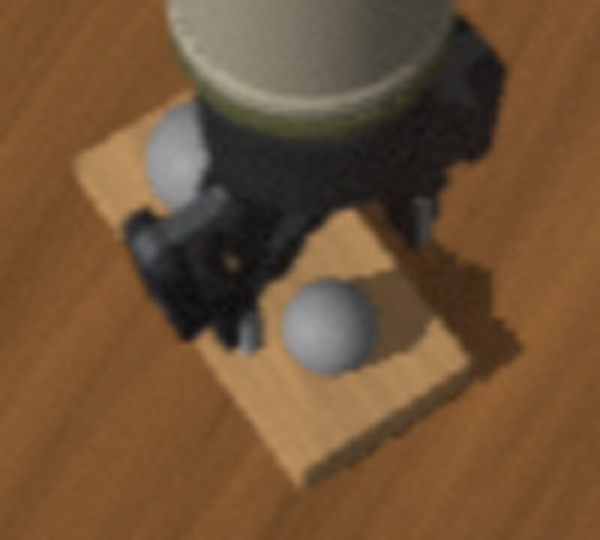

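Both balls sit within about 1 mm of their predicted seated pixels: wrist (290,28) and (286,129), small ball in the scene view (250,274). The gripper is clear of everything.

```bash
python3 -c "
from workcell import *
print(get_obs()['clock']);print(hand_in())"
```

```text
20.0
the job is handed in; nothing more can be done
None
```

Both balls are in their own dimples: I picked each one out of the tray, lowered it until it touched, released it and backed the gripper off. I handed the job in at 20.0 s of the 56 s allowed; no verdict was reported.

- **Position:** in the last wrist picture each ball lay within about 1 mm sideways of where I had measured its dimple. The small ball also matched its seated position in the scene view to about 1 pixel. The arm partly hid the large ball there, so its final position rests on the wrist view; a top view right after its placing also showed it on the large dimple.
- **Clearance:** the TCP was about 0.19 m up, and the wrist force read near zero.
- **Disagreement:** the large ball pushed about 3.6 N sideways on its dimple just before release, which suggests it was about 1 mm off centre, but it settled. Different brightness thresholds gave dimple centres up to about 2 mm apart, so I used the outer rim.
- **Not checked:** I did not measure ball speed directly. I took no further picture after that last set.

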